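# Bring the marked spice jar to the front of the spice carousel and hold it there

## Task

Fold the front of the wooden spice crate all the way down, then turn the carousel inside it by the bar on its centre post until the jar with the orange sticker on its lid stands in the middle of the open front, ready for the cook to slide it out. Finish still gripping the bar so that the turntable is held still (do not let go), with all the jars upright in their own places and the mug and the two tins around the crate left where they are.

Things in the scene. Friction and masses are not known exactly. Their poses are not given: they have to be found in the camera images.
- crate: Fixed, open-topped light-wood spice crate, 240 deep x 200 wide x 115 high, walls 10 thick. Origin: on the worktop (z = 0) exactly under the turntable's axis. Its -x axis points out through its drop front (towards the robot, turned by up to 0.3 rad either way), z up. Inner faces: sides at y = +-90, back at x = +90, closed drop front at x = -126.
- flap (a joint): Drop front of the crate, a board 10 thick and 186 wide that reaches from 5 below to 87 above its hinge line (top edge 117 above the worktop when closed). 0 = closed (upright), grows as its top edge swings out and down, 1.57 = fully down (level, at its stop). Starts between 0 and 0.12. Stiff hinge: it stays where it is left; about 2 N at the top edge moves it.
- flap_hinge (a point): Middle of the hinge line of the drop front, which runs along the crate's y axis: 131 in front of the turntable's axis and 30 above the worktop. Fixed to the crate.
- flap_top (a point): Middle of the drop front's top edge (midway through its 10 mm thickness), 87 from the hinge line; moves with it. On the outside, under the top edge, a dark-wood pull strip stands out 11 mm (90 long, 12 high, its middle 13 below the edge). Inside the closed front there is 42 mm or more of free room to the nearest jar, and 38 mm to the turntable's rim, whose wires reach 74 above the worktop.
- turntable: Turntable inside the crate: wooden disc of 88 radius, top face 40 above the worktop, with a wire rail and six wire-divided places for jars at 56 from its axis; turns freely and endlessly on an upright axis with light friction (about 0.015 N m). Origin: on its axis at worktop height (z = 0), at the crate's origin. Its +x axis points to the marked jar's place; the bar on its post lies along its x axis. One of the six places (opposite the marked jar) is empty.
- grip_bar: Dark-wood grip bar on the turntable's centre post, fixed to the turntable: 56 long (along the turntable's x axis), 14 thick, 34 high, from 166 to 200 above the worktop, so its whole height stands above the jars' lids (146). To be pinched across its 14 mm thickness from above. Origin: on the axis at worktop height (z = 0), axes as the turntable's.
- marked_jar: The marked jar: green lid with a round orange sticker (26 dia) on top, brown label, 46 dia x 106 tall, 0.08 to 0.15 kg, loose in its place of the turntable with about 3 mm of play. Origin: centre of its underside, z up, 40 above the worktop. It starts 50 degrees or more round from the front, on either side.
- jar_a: Loose spice jar with green lid and red-and-blue label, 46 dia x 106 tall, standing in a wire-divided place of the turntable. Origin: centre of its underside, z up.
- jar_b: Loose spice jar with green lid and red-and-blue label, 46 dia x 106 tall, standing in a wire-divided place of the turntable. Origin: centre of its underside, z up.
- jar_c: Loose spice jar with green lid and red-and-blue label, 46 dia x 106 tall, standing in a wire-divided place of the turntable. Origin: centre of its underside, z up.
- jar_d: Loose spice jar with green lid and red-and-blue label, 46 dia x 106 tall, standing in a wire-divided place of the turntable. Origin: centre of its underside, z up.
- mug: Bystander: white mug, 80 x 115 (with handle) x 91 tall, loose on the worktop to the right of the crate. Origin: centre of its underside.
- pea_tin: Bystander: short food tin with a pale green label, 76 dia x 58 tall, loose on the worktop to the left of the crate, from about 20 mm off its side. Origin: centre of its underside.
- tomato_tin: Bystander: food tin with a blue and red label, 75 dia x 110 tall, loose on the worktop to the right. Origin: centre of its underside.
There are look-alikes about, which are no part of the job. What is shaped like the jar_b but purple is not meant.

How it is judged:
By the outcome, as a careful person would: the job done as asked, in the order asked, and still so for the second after the job is handed in, while the arm keeps its last pose, push and grip.
It also fails if it takes over 51 s, if anything falls off the work surface, if the arm or the gripper's body presses on something with over 40 N, if the wrist force passes 120 N, or if a joint passes its speed limit or range.

## Robot

A 6-joint arm with a two-finger parallel gripper is mounted at the origin on a cart in front of the work surface, level with it; the furniture and walls round the work are solid. World frame = base frame: x ahead of the robot, y to its left, z up, the work surface at z = 0. Lengths are in mm, angles in rad, forces in N, time in s.
With the tool pointing down it reaches from about 350 to 975 mm from the base axis. Payload 7.1 kg.
Tool frame: the origin (TCP) lies at the centre of the arm's flange, where the gripper is bolted on; the fingertips stand 182 mm ahead of it and the grasp point (between the pads) lies 163 mm ahead of it; z points along the fingers, y is the line along which they close (so a half turn about z gives the same grasp; the last joint's range is limited). The gripper opens to 88 mm and grips with 3 to 60 N. Pads are 20 mm wide; open, the fingers measure 115 mm over their backs; the gripper's body (75 mm by 178 mm) begins 61 mm behind the grasp point.
Start: joints at [1.177, 0.423, 1.63, -0, 1.089, -0.019], TCP at [228.772, 581.61, 404.675] pointing down, gripper open.
Joint ranges: [-3, 3], [-0.9, 2.11], [0.09, 2.58], [-1.31, 4.45], [0.11, 2.69], [-2.54, 2.54]. Speed limits (rad/s): [2.39, 2.39, 3.01, 3.14, 3.14, 3.14].

## Interface

Orientations are given as a rotation vector (axis times angle).
In Python, from workcell import readout, get_image, ctrl gives the robot as it stands.
- The arm moves only by the tool step_arm, never from a script. Its argument "targets" is a list that holds one entry, the list of rows, each a list of 7 numbers: the shift along the world's x, y, z as a fraction of full scale, then the turn, a rotation vector about the world's x, y, z as a fraction of full scale, then the opening, from 0 (shut) to 1 (fully open). In form: [[[dx, dy, dz, wx, wy, wz, claw], ...]]. A call has exactly 5 rows; each row shifts and turns the commanded pose from where the row before left it; what a row does not reach is not made up. Full scale, the value 1, is 0.05 m for a shift and 4 degrees for a turn. A row lasts 1/8 s, in which the tool goes at most 62.5 mm and 10.7 degrees, less where a joint would pass 70% of its speed; a pose out of reach is approached as far as the arm can. A call with a number of a shift or a turn outside -1 to 1 is refused whole. A call with a gripper value outside its range is refused whole. The fingers move at their own pace and stop on an object; the grip force is fixed at half the most. Time passes only in rows, so rows that do not move let the fingers close, or fill a call up. It gives the time, the measured TCP pose, the force, the opening and the grip force at its end, in the units of the state.
- readout.get_obs(): the state, without advancing time (a new reading comes with each control period).
- get_image(name): name is "scene" or "top" or "wrist"; returns a dict with "pixels" (480x640x3 uint8, red, green, blue), "intrinsics" (3x3 intrinsics, pixels), "extrinsics" (4x4, takes a point from world to camera coordinates). Camera axes: x right, y down, z forward; pixel columns grow to the right and rows downward; lengths in mm; the calibration is good to about 2 mm. A picture is of the moment at which its call begins. There is no depth.
- ctrl.close_job(): hands the job in; it is judged then, once.
The state is a dict: "t": time; "qpos": joint angles; "qvel": joint speeds; "joint_torque": joint torques, N m; "ee_pos": TCP position; "orientation": TCP orientation; "ft_force": force on the tool from outside, world axes, zero at the start; "moment": the same for the moment, N m; "width": finger opening in mm; "grasp_force": force on a finger pad.
Only numpy, scipy, OpenCV 4.12 (cv2) and the standard library are available. Lean on these libraries where they do the work, as an engineer would, in place of code of your own. Each camera call takes 0.05 s, during which the arm holds its last target. There are 200 camera calls.

## Working session

There is one attempt and no reset: what is moved stays moved. The work goes in short steps, Python scripts to look and compute and a tool call to move; the robot and the scene stay as the last step left them, time stands still between calls to the robot, and variables do not carry over. Pictures are saved under pics/ and viewed, at most 10 in all, crops included, and the job is handed in when it is done.

Besides the shell and the picture viewer there is one more tool, called after "Emit:" by a JSON object that holds its "fn" and its "kwargs", one argument or row to a line. step_arm: Moves the arm, as the interface text tells. Shift numbers are shares of 0.05 m and turn numbers shares of 4 degrees, none past 1 either way. Its arguments: {"type":"object","properties":{"targets":{"type":"array"}},"required":["targets"]}

```bash
mkdir -p pics
cat > h.py <<'E'
import numpy as np, cv2
from workcell import readout, get_image, ctrl
def grab(n,f):
    d=get_image(n); cv2.imwrite(f'pics/{f}.png',cv2.cvtColor(d['pixels'],cv2.COLOR_RGB2BGR))
    np.savez(f'pics/{f}.npz',p=d['pixels'],K=d['intrinsics'],E=d['extrinsics']); return d
def ld(f):
    d=np.load(f'pics/{f}.npz'); return d['p'],d['K'],d['E']
def ray(f,u,v):
    _,K,E=ld(f); R,t=E[:3,:3],E[:3,3]; c=-R.T@t
    return c,R.T@np.linalg.inv(K)@np.array([u,v,1.])
def onz(f,u,v,z):
    c,d=ray(f,u,v); return c+d*(z-c[2])/d[2]
def proj(f,P):
    _,K,E=ld(f); q=K@(E[:3,:3]@np.array(P,float)+E[:3,3]); return q[:2]/q[2]
E
python3 - <<'E'
from h import *
grab('top','top0');grab('scene','sc0')
o=readout.get_obs(); print(o)
for f in('top0','sc0'): print(ray(f,320,240))
E
```

```text
{'t': 0.1, 'qpos': array([ 1.17701411e+00,  4.23763530e-01,  1.63058628e+00, -1.43662865e-05,
        1.08860940e+00, -1.89743457e-02]), 'qvel': array([ 0.0009202 , -0.00189683, -0.00212792,  0.00056868,  0.00047477,
        0.00134823]), 'joint_torque': array([-7.92509218e-04, -5.45614350e+01, -2.74321461e+01,  6.44407701e-02,
        1.88275811e-02,  1.46506397e-05]), 'ee_pos': array([228.67750742, 581.40030338, 403.99054594]), 'orientation': array([-5.85246445e-01, -3.08632555e+00,  2.10494644e-03]), 'ft_force': array([ 0.16532974, -0.54616267,  0.12208617]), 'moment': array([0.01742027, 0.01791756, 0.00322956]), 'grasp_force': 0.0, 'width': 87.83147012214006}
(array([ 290.550771  ,   65.97218865, 1157.53601019]), array([ 0.21655252,  0.00177235, -0.9765279 ]))
(array([ -23.52125948, -527.18802753,  712.77709603]), array([ 0.56573486,  0.57674905, -0.58960304]))
```

View pics/top0.png

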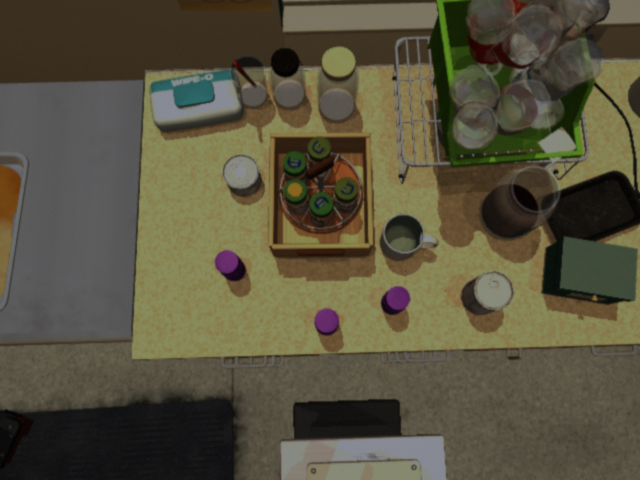

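View pics/sc0.png

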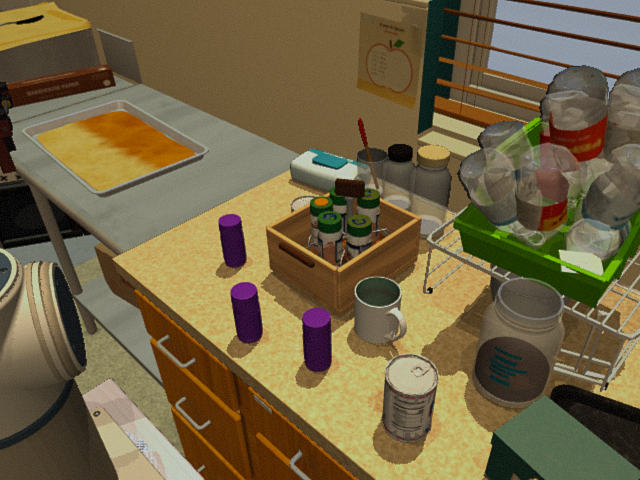

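The top view shows the crate around (320,195), its drop front facing the robot at row ~250, the orange sticker at (296,190) and the bar near (320,170). The purple look-alikes are at (229,265), (327,321) and (396,299). The scene view shows the front is closed, with a dark pull strip.

Run:
```python
from h import *
p,K,E=ld('top0')
c=cv2.resize(p[120:270,255:390],None,fx=4.4,fy=4,interpolation=cv2.INTER_CUBIC)
c=cv2.resize(p[120:270,255:405],None,fx=4,fy=4,interpolation=cv2.INTER_CUBIC)
cv2.imwrite('pics/crop0.png',cv2.cvtColor(cv2.convertScaleAbs(c,alpha=1.6),cv2.COLOR_RGB2BGR))
hsv=cv2.cvtColor(p,cv2.COLOR_RGB2HSV)
def blobs(m,lo,n):
    k,l,s,ct=cv2.connectedComponentsWithStats(m.astype(np.uint8))
    for i in range(1,k):
        if s[i,4]>lo: yield ct[i],s[i,4]
roi=np.zeros(p.shape[:2],bool); roi[130:260,265:380]=1
g=roi&(hsv[...,0]>40)&(hsv[...,0]<90)&(hsv[...,1]>90)
for ct,a in blobs(g,25,0): print('green',ct,a,onz('top0',*ct,146))
pu=(hsv[...,0]>130)&(hsv[...,0]<160)&(hsv[...,1]>100)
for ct,a in blobs(pu,80,0): print('purple',ct,a,onz('top0',*ct,70))
```

```text
green [294.34340659 163.1043956 ] 364 [666.12145074 112.38425573 146.        ]
green [314.38709677 157.48387097] 31 [676.35632603  73.97536773 146.        ]
green [295.61660079 191.92885375] 253 [608.72045743 110.99927988 146.        ]
green [321.38736264 204.89285714] 364 [581.96695544  63.32552393 146.        ]
green [345.5   198.625] 48 [592.83393705  17.79113728 146.        ]
purple [229.54710744 265.0677686 ] 605 [486.84386986 246.26569499  70.        ]
purple [395.2833935  299.90433213] 554 [408.82033925 -74.1257959   70.        ]
purple [326.20084567 321.14376321] 473 [372.3585853   60.55809791  70.        ]
```

View pics/crop0.png

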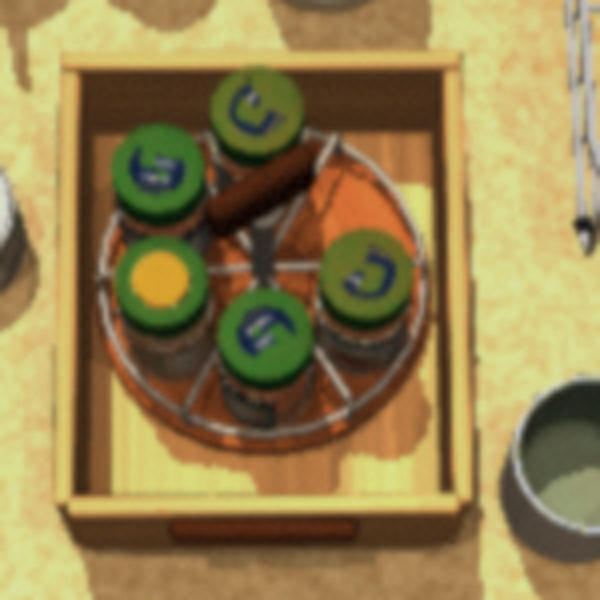

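The crop shows the marked lid at (162,285), the other lids at (158,175), (257,113), (367,278) and (266,338), the bar from (213,218) to (318,158), and the empty place right of the bar. The front rim runs from (70,505) to (470,505), almost square to the robot.

Run:
```python
from h import *
f='top0'; P=lambda u,v,z: onz(f,u/4+255-.37,v/4+120-.37,z)
J=dict(m=(162,285),A=(158,175),B=(257,113),C=(367,278),D=(266,338))
L={k:P(*v,146)[:2] for k,v in J.items()}
print(L)
c=(L['A']+L['B']+L['C']+L['D'])/4; print('centre',c)
d=L['m']-c; print('m ang',np.degrees(np.arctan2(d[1],d[0])),np.hypot(*d))
off=dict(m=0,A=-60,B=-120,C=-240,D=-300)
for k in L:
  d=L[k]-c; print(k,np.degrees(np.arctan2(d[1],d[0]))-off[k],np.hypot(*d))
b1,b2=P(213,212,200)[:2],P(318,158,200)[:2]; print('bar',(b1+b2)/2,np.degrees(np.arctan2(*(b1-b2)[::-1])),np.hypot(*(b1-b2)))
for n,u,v in(('BLo',62,55),('BRo',463,55),('FLo',56,508),('FRo',471,508),('BLi',80,70),('BRi',443,70),('FLi',77,497),('FRi',457,497)): print(n,P(u,v,115))
print('pull ends',P(172,530,100),P(357,530,100))
# scene cross check
print(proj('sc0',[*c,200]))
```

```text
{'m': array([610.80855236, 111.87606807]), 'A': array([665.57829116, 112.79965979]), 'B': array([695.62715232,  64.8674394 ]), 'C': array([611.40373435,  15.41432335]), 'D': array([583.46349007,  63.76393331])}
centre [639.01816697  64.21133897]
m ang 120.61849589789708 55.38690059439087
m 120.61849589789708 55.38690059439087
A 121.33739675256089 55.37386674070486
B 120.66403067937605 56.61278733175372
C 120.49429934372385 56.06875798538398
D 120.46141752431342 55.556478453231975
bar [639.42283082  61.98479376] 116.87099839951317 53.75316135267689
BLo [741.52851094 160.76522418 115.        ]
BRo [735.79272074 -38.38722918 115.        ]
FLo [511.83554752 165.33169426 115.        ]
FRo [505.89526048 -30.91341323 115.        ]
BLi [733.2942495  151.91153277 115.        ]
BRi [728.10148212 -28.06798714 115.        ]
FLi [516.85450658 155.36468681 115.        ]
FRi [511.41488259 -24.54244564 115.        ]
pull ends [502.58273925 111.37142009 100.        ] [499.8967714   22.83518485 100.        ]
[349.90672492 180.5981139 ]
```

Emit:
{"fn": "step_arm", "kwargs": {
  "targets": [
    [[0.55,-0.94,0,0,0,0.5,0],[0.55,-0.94,0,0,0,0.5,0],[0.55,-0.94,0,0,0,0.5,0],[0.55,-0.94,0,0,0,0.5,0],[0.55,-0.94,0,0,0,0.5,0]]
  ]
}}

```text
t: 0.72
ee_pos: [366.8, 345.0, 404.5]
orientation: [-0.312, -3.126, 0.0]
ft_force: [0.4, 0.5, 1.0]
width: 41.4
grasp_force: 0.0
```

Emit:
{"fn": "step_arm", "kwargs": {
  "targets": [
    [[0.55,-0.94,0,0,0,0.5,0],[0.55,-0.94,0,0,0,0.5,0],[0.55,-0.94,0,0,0,0.5,0],[0.55,-0.94,0,0,0,0.5,0],[0.55,-0.94,0,0,0,0.5,0]]
  ]
}}

```text
t: 1.35
ee_pos: [504.4, 109.9, 404.6]
orientation: [-0.039, -3.141, -0.0]
ft_force: [0.6, 0.4, 0.0]
width: 0.9
grasp_force: 0.0
```

Emit:
{"fn": "step_arm", "kwargs": {
  "targets": [
    [[0.27,-0.43,0,0,0,0,0],[0.27,-0.43,0,0,0,0,0],[0,0,-0.4,0,0,0,0],[0,0,-0.4,0,0,0,0],[0,0,0,0,0,0,0]]
  ]
}}

```text
t: 1.98
ee_pos: [530.1, 68.4, 363.2]
orientation: [-0.041, -3.138, 0.001]
ft_force: [-0.0, 0.4, 0.7]
width: 0.5
grasp_force: 0.0
```

Run:
```python
from h import *
grab('wrist','w1'); o=readout.get_obs(); print(o['ee_pos'],o['orientation'],ray('w1',320,240))
p=o['ee_pos']; print('tip proj',proj('w1',[p[0],p[1],p[2]-182]),'flap corners', [proj('w1',[x,y,117]) for x,y in((507,160),(507,-26))],'axis',proj('w1',[639,64.2,200]))
```

```text
[530.57229599  68.56105974 364.19639175] [-4.04489563e-02 -3.13951785e+00  3.87095064e-04] (array([452.41952015,  71.44183184, 344.08673036]), array([ 0.2805027 ,  0.00706199, -0.95996178]))
tip proj [313.50031702 297.61603926] flap corners [array([447.90766453, 219.93745186]), array([174.17440703, 227.23942693])] axis [311.08027406 491.17778067]
```

View pics/w1.png

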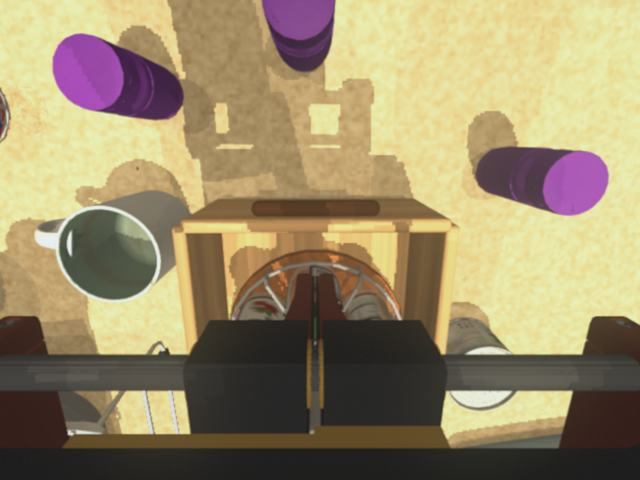

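The wrist view is mirrored front to back. The front's rim runs at rows 220–232 from column 175 to 455, as predicted, and the fingertips are over the inside gap at about (314,298). Next I compute the purple jar tops and the flap edges in world coordinates.

Run:
```python
from h import *
for v in(217,220,224,229,233): print(v,onz('w1',315,v,117))
for u in (182,447): print(u,onz('w1',u,232,115))
print('purple tops',onz('w1',298,5,106),onz('w1',88,70,106))
p,_,_=ld('w1'); print([tuple(p[v,400]) for v in range(208,242,2)])
```

```text
217 [502.50193716  70.11356138 117.        ]
220 [504.57750792  70.05682898 117.        ]
224 [507.36090346  69.98074932 117.        ]
229 [510.86606541  69.88494134 117.        ]
233 [513.69115282  69.8077221  117.        ]
182 [511.00306639 -21.93349242 115.        ]
447 [516.00997466 160.82926    115.        ]
purple tops [373.95038636  63.36767494 106.        ] [406.03144602 -70.82904226 106.        ]
[(np.uint8(134), np.uint8(105), np.uint8(68)), (np.uint8(130), np.uint8(102), np.uint8(66)), (np.uint8(127), np.uint8(99), np.uint8(64)), (np.uint8(123), np.uint8(97), np.uint8(64)), (np.uint8(123), np.uint8(97), np.uint8(63)), (np.uint8(140), np.uint8(108), np.uint8(70)), (np.uint8(180), np.uint8(138), np.uint8(87)), (np.uint8(167), np.uint8(128), np.uint8(80)), (np.uint8(165), np.uint8(127), np.uint8(80)), (np.uint8(163), np.uint8(125), np.uint8(80)), (np.uint8(158), np.uint8(121), np.uint8(77)), (np.uint8(145), np.uint8(112), np.uint8(71)), (np.uint8(144), np.uint8(111), np.uint8(71)), (np.uint8(159), np.uint8(123), np.uint8(78)), (np.uint8(159), np.uint8(122), np.uint8(77)), (np.uint8(160), np.uint8(123), np.uint8(78)), (np.uint8(159), np.uint8(122), np.uint8(77))]
```

Emit:
{"fn": "step_arm", "kwargs": {
  "targets": [
    [[0,0,-0.5,0,0,0,0],[0,0,-0.5,0,0,0,0],[0,0,-0.5,0,0,0,0],[0,0,-0.25,0,0,0,0],[0,0,0,0,0,0,0]]
  ]
}}

```text
t: 2.65
ee_pos: [530.8, 68.7, 277.1]
orientation: [-0.04, -3.141, 0.0]
ft_force: [-0.8, 0.4, 0.1]
width: 0.8
grasp_force: 0.0
```

Emit:
{"fn": "step_arm", "kwargs": {
  "targets": [
    [[-0.32,0,-0.02,0,0,0,0],[-0.24,0,-0.04,0,0,0,0],[-0.24,0.01,-0.1,0,0,0,0],[-0.22,0.01,-0.16,0,0,0,0],[-0.24,0.01,-0.26,0,0,0,0]]
  ]
}}

```text
t: 3.28
ee_pos: [466.9, 70.1, 247.9]
orientation: [0.04, 3.141, -0.0]
ft_force: [2.1, 0.0, 0.4]
width: 0.1
grasp_force: 0.9
```

Emit:
{"fn": "step_arm", "kwargs": {
  "targets": [
    [[-0.16,0,-0.2,0,0,0,0],[-0.12,0,-0.2,0,0,0,0],[-0.1,0,-0.14,0,0,0,0],[0,0,-0.1,0,0,0,0],[0,0,-0.04,0,0,0,0]]
  ]
}}

```text
t: 3.9
ee_pos: [448.2, 70.1, 216.3]
orientation: [-0.04, -3.139, 0.0]
ft_force: [-15.9, -1.8, 70.6]
width: 0.4
grasp_force: 35.6
```

Emit:
{"fn": "step_arm", "kwargs": {
  "targets": [
    [[0,0,-0.04,0,0,0,0],[0,0,0,0,0,0,0],[0,0,0,0,0,0,0],[0,0,0,0,0,0,0],[0,0,0,0,0,0,0]]
  ]
}}

```text
t: 4.53
ee_pos: [448.0, 70.0, 216.2]
orientation: [-0.04, -3.14, 0.0]
ft_force: [-19.2, -1.6, 76.6]
width: 0.2
grasp_force: 38.9
```

Emit:
{"fn": "step_arm", "kwargs": {
  "targets": [
    [[0,0,0.5,0,0,0,0],[0,0,1,0,0,-0.9,0],[0,0,1,0,0,-0.97,0.3],[0,0,1,0,0,-0.97,1],[0,0,0.6,0,0,-0.97,1]]
  ]
}}

```text
t: 5.15
ee_pos: [448.9, 70.1, 419.5]
orientation: [0.46, 3.105, 0.001]
ft_force: [-0.2, -0.3, -0.5]
width: 27.1
grasp_force: 0.0
```

Run:
```python
from h import *
grab('top','top2');grab('scene','sc2');grab('wrist','w2'); print(readout.get_obs()['ee_pos'])
a=cv2.imread('pics/top2.png')[100:300,230:430]; b=cv2.imread('pics/sc2.png')[140:340,200:440]
cv2.imwrite('pics/m2.png',np.hstack([cv2.resize(a,(400,400)),cv2.resize(b,(400,400))]))
```

```text
[448.96043505  70.10561604 418.25509074]
```

View pics/m2.png

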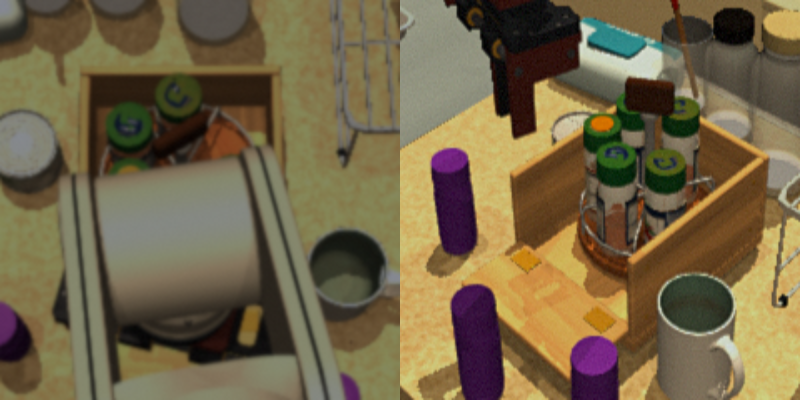

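The left half (top view) is mostly covered by the arm. The right half (scene view) shows the front lying flat at about (570,280), with all jars upright and the bystanders untouched.

Emit:
{"fn": "step_arm", "kwargs": {
  "targets": [
    [[0.38,-0.013,0,0,0,-0.97,1],[0.38,-0.013,0,0,0,-0.97,1],[0.38,-0.013,0,0,0,-0.97,1],[0.38,-0.013,0,0,0,-0.97,1],[0.38,-0.013,0,0,0,-0.97,1]]
  ]
}}

```text
t: 5.92
ee_pos: [543.9, 66.8, 414.7]
orientation: [-0.974, -2.983, 0.002]
ft_force: [0.1, 0.3, 0.0]
width: 86.9
grasp_force: 0.0
```

Emit:
{"fn": "step_arm", "kwargs": {
  "targets": [
    [[0.38,-0.013,0,0,0,-0.97,1],[0.38,-0.013,0,0,0,-0.97,1],[0.38,-0.013,0,0,0,-0.97,1],[0.38,-0.013,0,0,0,-0.97,1],[0.38,-0.013,0,0,0,-0.97,1]]
  ]
}}

```text
t: 6.55
ee_pos: [639.0, 63.5, 414.3]
orientation: [-1.463, -2.776, 0.003]
ft_force: [-0.5, -0.5, 0.3]
width: 87.5
grasp_force: 0.0
```

Emit:
{"fn": "step_arm", "kwargs": {
  "targets": [
    [[0,0,0,0,0,-0.97,1],[0,0,0,0,0,0,1],[0,0,0,0,0,0,1],[0,0,0,0,0,0,1],[0,0,0,0,0,0,1]]
  ]
}}

```text
t: 7.18
ee_pos: [638.7, 63.6, 417.2]
orientation: [1.556, 2.729, -0.0]
ft_force: [0.0, 0.4, 0.1]
width: 87.7
grasp_force: 0.0
```

Run:
```python
from h import *
grab('wrist','w3');grab('scene','sc3'); o=readout.get_obs();print(o['ee_pos'],o['orientation'])
b=cv2.imread('pics/sc3.png')[140:340,200:440]
cv2.imwrite('pics/m3.png',np.hstack([cv2.resize(cv2.imread('pics/w3.png'),(480,360)),cv2.resize(b,(320,360))]))
for f in('w3','sc3'): print([proj(f,[639.3,63.5,z]) for z in(166,200)])
```

```text
[638.69596452  63.63816617 417.31438082] [1.55590927e+00 2.72903430e+00 2.47599872e-04]
[array([316.21258745, 253.25991606]), array([316.41254549, 270.96558677])]
[array([350.15678828, 196.37943182]), array([350.29455793, 180.67072873])]
```

View pics/m3.png

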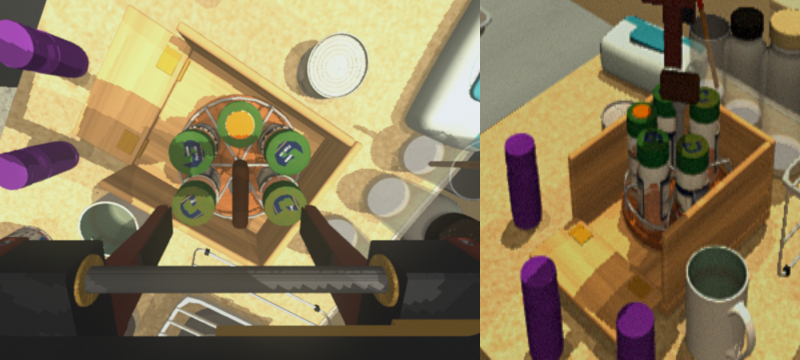

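The wrist view shows the bar at (240,160–230), upright in the picture and so square to the fingers, with the orange sticker at (240,124). The scene view shows the gripper above the bar.

Run:
```python
from h import *
p,K,E=ld('w3'); s=4/3
hsv=cv2.cvtColor(p,cv2.COLOR_RGB2HSV)
m=np.zeros(p.shape[:2],bool); m[140:200,280:360]=1
m&=(hsv[...,0]<25)&(hsv[...,1]>170)&(hsv[...,2]>180)
v,u=np.nonzero(m); print('orange',len(u),u.mean(),v.mean(),onz('w3',u.mean(),v.mean(),146))
g=(hsv[...,0]>35)&(hsv[...,0]<85)&(hsv[...,1]>110)
g[:130]=0;g[310:]=0;g[:,:220]=0;g[:,420:]=0
g=cv2.morphologyEx(g.astype(np.uint8),cv2.MORPH_CLOSE,np.ones((15,15)))
for c in cv2.findContours(g,0,2)[0]:
    if cv2.contourArea(c)>800:
        (x,y),r=cv2.minEnclosingCircle(c); print('lid',x,y,r,onz('w3',x,y,146))
# crate inner top edges (view px in 480x360): right-hand wall & others for yaw
e=cv2.convertScaleAbs(p[20:360,130:490],alpha=1.0)
cv2.imwrite('pics/c3.png',cv2.cvtColor(cv2.resize(e,None,fx=1.7,fy=1.7,interpolation=cv2.INTER_CUBIC),cv2.COLOR_RGB2BGR))
```

```text
orange 1009 319.34786917740337 166.62834489593658 [611.27228328 115.44034111 146.        ]
lid 319.58660888671875 232.7042694091797 100.89639282226562 [636.63195046  73.18432818 146.        ]
```

View pics/c3.png

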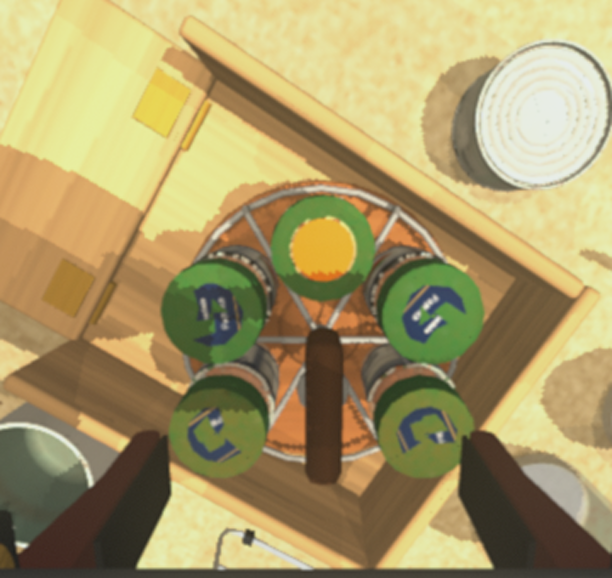

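The crop shows the marked lid at (323,247), the others at (213,311), (432,311), (219,428) and (426,428), and the crate's left wall's outer top edge from (190,17) to (598,290). All jars are in their places.

Run:
```python
from h import *
P=lambda u,v,z: onz('w3',u/1.7+130-.2,v/1.7+20-.2,z)[:2]
L=dict(m=P(323,247,146),D=P(213,311,146),A=P(432,311,146),C=P(219,428,146),B=P(426,428,146))
c=(L['A']+L['B']+L['C']+L['D'])/4; print('centre',c)
for k,o in dict(m=0,A=-60,B=-120,C=-240,D=-300).items():
  d=L[k]-c; print(k,L[k],(np.degrees(np.arctan2(d[1],d[0]))-o)%360,np.hypot(*d))
t,b=P(323,332,200),P(323,465,200); print('bar',(t+b)/2,np.hypot(*(t-b)),np.degrees(np.arctan2(*(t-b)[::-1])))
a,b=P(190,17,115),P(598,290,115); d=b-a; print('side wall',a,b,np.degrees(np.arctan2(d[1],d[0])),np.hypot(*d))
a,b=P(598,290,115),P(372,568,115); d=a-b; print('back',a,b,np.degrees(np.arctan2(d[1],d[0]))-90,np.hypot(*d))
a,b=P(215,68,30),P(83,340,30); d=a-b; print('hinge',a,b,np.degrees(np.arctan2(d[1],d[0]))-90,np.hypot(*d))
```

```text
centre [638.78059121  69.44653026]
m [610.9984526  116.53576418] 120.54014508209329 54.6739716634712
A [665.9020468  117.17878036] 120.39476983917399 54.89937205847189
B [693.92865309  70.27625102] 120.86196884086065 55.1543032402143
C [611.58445298  21.66426641] 120.35285040904735 54.97976603710692
D [583.70721197  68.66682326] 120.81111667122514 55.07889835137522
bar [635.94963123  73.20610017] 50.24782727577888 120.78002444261995
side wall [513.96253344 168.88247937] [737.71039115 164.95599075] -1.0053644264380601 223.78230748173635
back [737.71039115 164.95599075] [726.14442926 -22.43566027] -3.531860850020834 187.74824192782845
hinge [512.54504198 164.68726089] [513.37480074 -19.32935464] 0.2583535882238692 184.01848627013285
```

Run:
```python
from h import *
p,_,_=ld('sc0'); 
m=np.zeros(p.shape[:2],np.uint8); r=p[176:200,325:375].astype(int); m[176:200,325:375]=(r.max(2)<75)
v,u=np.nonzero(m); print(len(u),u.min(),u.max(),v.min(),v.max(),u.mean(),v.mean())
for y in(62,64,66,69): print(y,proj('sc0',[639,y,183]),[proj('sc0',[639+s*28*np.cos(2.1),y+s*28*np.sin(2.1),183])[0] for s in(1,-1)])
for r in p[180:196:3,328:374:2]: print(r.max(1))
```

```text
645 325 374 179 199 348.92558139534884 189.86976744186046
62 [350.71515078 188.94244753] [np.float64(336.09847985987415), np.float64(365.4956732114993)]
64 [349.91860526 188.5725461 ] [np.float64(335.32235727498977), np.float64(364.6782945541335)]
66 [349.12381276 188.20345876] [np.float64(334.5479333249395), np.float64(363.86272483467053)]
69 [347.93489831 187.65134826] [np.float64(333.389470161595), np.float64(362.64274889980464)]
[105 106 122 133  50  58  56  58  55  61  63  70  82  71  79  81  79  85
  92 102 104 127 157]
[ 91  92  97  97  20  27  31  32  37  28  37  36  41  50  55  51  55  53
  49 107 120 146 153]
[ 86  88  88  88  28  28  31  30  30  37  39  37  21  30  28  32  38  29
  54 142 150 173 175]
[79 78 87 62 31 31 32 28 37 31 33 29 24 31 30 29 33 32 43 80 81 80 85]
[115  83  93  70  35  32  29  31  28  35  33  29  36  40  31  29  25  28
  42  88  70  45  82]
[193  26  40  74  70  44  39  33  19  26  30  23  19  36  28  29  34  30
  26  59  54  55  90]
```

Emit:
{"fn": "step_arm", "kwargs": {
  "targets": [
    [[0,0.03,-0.4,0,0,0,1],[0,0,-0.4,0,0,0,1],[0,0,-0.4,0,0,0,1],[0,0,-0.2,0,0,0,1],[0,0,0,0,0,0,0.4]]
  ]
}}

```text
t: 7.9
ee_pos: [638.6, 65.1, 345.8]
orientation: [-1.556, -2.727, 0.002]
ft_force: [0.5, 0.4, 0.2]
width: 81.0
grasp_force: 0.0
```

Emit:
{"fn": "step_arm", "kwargs": {
  "targets": [
    [[0,0,0,0,0,0,0.4],[0,0,0,0,0,0,0.4],[0,0,0,0,0,0,0.3],[0,0,0,0,0,0,0.2],[0,0,0,0,0,0,0]]
  ]
}}

```text
t: 8.52
ee_pos: [638.8, 65.1, 347.3]
orientation: [1.556, 2.729, 0.0]
ft_force: [1.0, -0.8, 0.1]
width: 31.4
grasp_force: 0.0
```

Emit:
{"fn": "step_arm", "kwargs": {
  "targets": [
    [[0,0,0,0,0,0,0],[0,0,0,0,0,0,0],[0,0,0,0,0,0,0],[0,0,0,0,0,0,0],[0,0,0,0,0,0,0]]
  ]
}}

```text
t: 9.15
ee_pos: [640.0, 65.9, 347.5]
orientation: [1.555, 2.726, 0.006]
ft_force: [6.7, 4.4, -4.0]
width: 19.2
grasp_force: 30.0
```

Emit:
{"fn": "step_arm", "kwargs": {
  "targets": [
    [[0.03,0.02,0,0,0,0,0],[0.02,0.01,0,0,0,0,0],[0,0,0,0,0,0,0],[0,0,0,0,0,0,0],[0,0,0,0,0,0,0]]
  ]
}}

```text
t: 9.78
ee_pos: [641.1, 66.5, 347.3]
orientation: [-1.556, -2.729, 0.001]
ft_force: [-1.9, -1.7, 3.9]
width: 19.3
grasp_force: 30.0
```

Run:
```python
from h import *
grab('wrist','w4');grab('scene','sc4'); o=readout.get_obs();print(o['ee_pos'],o['width'],o['ft_force'],o['moment'])
a=cv2.imread('pics/w4.png')[150:450,120:520];b=cv2.imread('pics/sc4.png')[140:290,250:450]
cv2.imwrite('pics/m4.png',np.hstack([a,cv2.resize(b,(400,300))]))
```

```text
[641.11302345  66.45362574 347.25382316] 19.28718971121481 [-3.35738009 -1.76176171  4.97793415] [-0.36843456  0.46763093 -0.02239692]
```

View pics/m4.png

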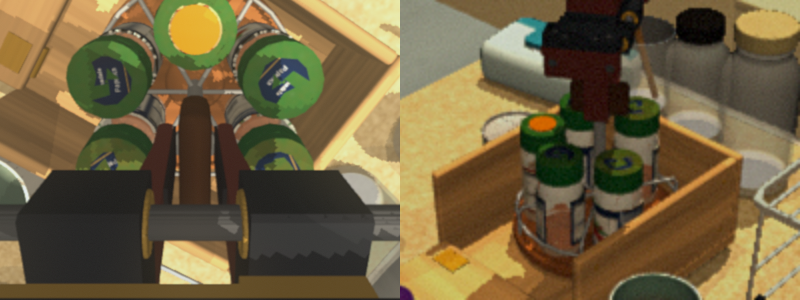

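The wrist view (left) shows both fingers on the bar at (195,150), and the scene view shows the bar between the fingertips. The net force is small, so it is pinched from both sides.

Emit:
{"fn": "step_arm", "kwargs": {
  "targets": [
    [[0,0,0,0,0,0.3,0],[0,0,0,0,0,0.6,0],[0,0,0,0,0,0.7,0],[0,0,0,0,0,0.7,0],[0,0,0,0,0,0.7,0]]
  ]
}}

```text
t: 10.5
ee_pos: [641.1, 66.5, 347.3]
orientation: [-1.259, -2.878, 0.001]
ft_force: [-3.2, -1.8, 5.2]
width: 19.5
grasp_force: 30.0
```

Emit:
{"fn": "step_arm", "kwargs": {
  "targets": [
    [[0,0,0,0,0,0.7,0],[0,0,0,0,0,0.7,0],[0,0,0,0,0,0.7,0],[0,0,0,0,0,0.7,0],[0,0,0,0,0,0.7,0]]
  ]
}}

```text
t: 11.12
ee_pos: [641.1, 66.4, 347.3]
orientation: [-0.899, -3.01, 0.001]
ft_force: [-3.0, -2.9, 5.4]
width: 19.3
grasp_force: 30.0
```

Emit:
{"fn": "step_arm", "kwargs": {
  "targets": [
    [[0,0,0,0,0,0.7,0],[0,0,0,0,0,0.7,0],[0,0,0,0,0,0.7,0],[0,0,0,0,0,0.7,0],[0,0,0,0,0,0.7,0]]
  ]
}}

```text
t: 11.75
ee_pos: [641.1, 66.5, 347.2]
orientation: [-0.525, -3.097, 0.001]
ft_force: [-2.3, -2.4, 4.6]
width: 19.2
grasp_force: 30.0
```

Emit:
{"fn": "step_arm", "kwargs": {
  "targets": [
    [[0,0,0,0,0,0.7,0],[0,0,0,0,0,0.7,0],[0,0,0,0,0,0.7,0],[0,0,0,0,0,0.7,0],[0,0,0,0,0,0.6,0]]
  ]
}}

```text
t: 12.38
ee_pos: [641.1, 66.5, 347.3]
orientation: [-0.155, -3.137, 0.001]
ft_force: [-3.0, -1.9, 5.0]
width: 19.2
grasp_force: 30.0
```

Emit:
{"fn": "step_arm", "kwargs": {
  "targets": [
    [[0,0,0,0,0,0.5,0],[0,0,0,0,0,0.4,0],[0,0,0,0,0,0.25,0],[0,0,0,0,0,0,0],[0,0,0,0,0,0,0]]
  ]
}}

```text
t: 13.0
ee_pos: [641.1, 66.4, 347.3]
orientation: [-0.031, -3.141, 0.001]
ft_force: [-3.1, -2.5, 5.3]
width: 19.1
grasp_force: 30.0
```

Run:
```python
from h import *
grab('wrist','w5');grab('scene','sc5'); o=readout.get_obs();print(o['ee_pos'],o['orientation'],o['width'],o['ft_force'],o['moment'])
a=cv2.imread('pics/w5.png');b=cv2.imread('pics/sc5.png')[140:290,250:450]
cv2.imwrite('pics/m5.png',np.hstack([cv2.resize(a[0:360,100:580],(480,360)),cv2.resize(b,(320,360))]))
```

```text
[641.12168595  66.44813025 347.25226066] [-3.12952376e-02 -3.14094402e+00  6.19148085e-04] 19.112851588448002 [-3.25097332 -1.69117903  5.60899876] [-0.48649935  0.54940378 -0.00736061]
```

View pics/m5.png

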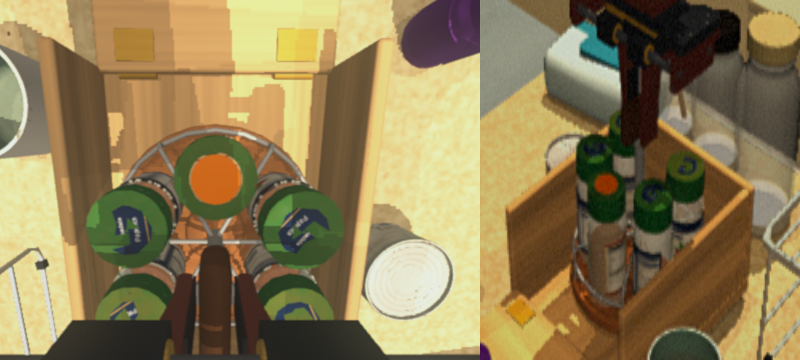

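The wrist view shows the orange sticker at (215,178), in the middle of the opening (walls at 103 and 330 along the hinge line, row 72). All jars are upright in their places and the fingers are on the bar. I check the angle numerically against the crate.

Run:
```python
from h import *
P=lambda u,v,z: onz('w5',u+100,v,z)[:2]
p,_,_=ld('w5'); hsv=cv2.cvtColor(p,cv2.COLOR_RGB2HSV)
m=(hsv[...,0]<16)&(hsv[...,1]>190)&(hsv[...,2]>150); m[:140]=0;m[220:]=0;m[:,280:]&=True;m[:,:280]=0;m[:,350:]=0
v,u=np.nonzero(m); s=onz('w5',u.mean(),v.mean(),146)[:2]; print('sticker',len(u),u.mean()-100,v.mean(),s)
ang=lambda a,b: np.degrees(np.arctan2(*(a-b)[::-1]))
# gold latch pads on the flap: centroids, z=35
h=(hsv[...,0]>17)&(hsv[...,0]<28)&(hsv[...,1]>175); 
for x0,x1 in((110,160),(272,322)):
    q=np.zeros_like(h); q[24:66,100+x0:100+x1]=h[24:66,100+x0:100+x1]; vv,uu=np.nonzero(q); print('pad',len(uu),uu.mean()-100,vv.mean(),P(uu.mean()-100,vv.mean(),35))
a,b=P(330,72,35),P(103,72,35); print('hinge',a,b,ang(a,b)-90)
l,r=P(129,229,146),P(302,229,146); print('lid pair',l,r,ang(r,l)-90)
l,r=P(44,45,115),P(388,45,115); print('wall tops',l,r,(l+r)/2)
```

```text
sticker 1897 215.29362150764365 179.16868740115973 [583.86721723  68.76399482]
pad 522 132.47701149425288 44.201149425287355 [492.90536551   7.62101957]
pad 0 nan nan [nan nan]
hinge [515.55144865 159.61214459] [511.73636469 -17.02955429] -1.2372742794147484
lid pair [609.87976563  21.00215348] [611.90405401 115.60149018] -1.225859365916321
wall tops [511.50638198 -24.73098487] [515.6321431  166.03299759] [513.56926254  70.65100636]<stdin>:10: RuntimeWarning: Mean of empty slice.
  ret = ret.dtype.type(ret / rcount)
```

Both the hinge line and the lid pair measure -1.2°, so the jar is aligned. The grip is held, so I hand in.

```bash
python3 -c "
from h import *
print(ctrl.close_job())"
```

```text
the job is handed in; nothing more can be done
None
```

The front is folded fully down, the orange-stickered jar stands in the middle of the open front (within about 0.1° by camera), and the gripper still holds the bar; the job is handed in, result not reported.

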